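# Unlatch and open the gate of the bottle pen

## Task

Two identical clear-walled pens with barred front gates stand on the worktop, one with a small brown glass bottle in it, the other with a white jar. Lift the red thumb lever on the pen with the brown bottle until its latch bar is out of the catch, swing that gate wide open towards you so that the bottle can be taken out, then let go so that the bar drops back down. Leave the other pen's gate shut and both the bottle and the jar standing where they are.

Things in the scene. Friction and masses are not known exactly. Their poses are not given: they have to be found in the camera images.
- bottle_lever (a point): Centre of the red thumb lever of the brown bottle's pen: an upright paddle 10 mm thick (x), 22 wide (y), top 17 mm above this point, standing on a steel latch bar 8 mm thick, 12 high, its centre line 20 mm below. The gate's top rail is 50 mm below. Pinch it across x from above. Axes, gate shut: x level, square to the gate, into the pen, away from the robot; y along the bar to the gate's hinge; z up.
- bottle_gate (a joint): Opening angle of that barred gate (rad): 0 shut, grows as it swings out towards the robot, clockwise from above; stop at 1.75. Its vertical hinge axis is at x +10, y +130 mm in the lever's frame, at the gate's left end seen from the robot. Stiff hinge (0.05 N m): stays where it is left. With the bar in the catch it opens no more than about 0.02.
- bottle_latch (a joint): Angle of that gate's latch bar (rad): 0 level, grows as the lever is lifted, stop at 0.6; falls back by its weight (70 g). Pivot, axis along x, at y +95, z -20 mm in the lever's frame. The bar's end, 55 mm past the lever, lies in a dark catch on the right post, behind a lip 14 mm high; free above 0.10, the lever 10 mm up (20 to 30 is comfortable).
- jar_gate (a joint): Opening angle (rad) of the gate of the other pen, of the same make with the same red lever, the one with the white jar: 0 shut and latched.
- brown_bottle: Small brown glass bottle with a white cap, 44 mm across, 100 mm high, loose in the pen to be opened, 70 mm or more behind its bar; origin at the centre of its underside, z up. Each pen is 140 mm deep, 200 wide, fixed to the worktop, with clear walls 74 mm high.
- white_jar: White lidded ointment jar, 68 mm across, 50 mm high, loose in the other pen; origin at the centre of its underside, z up.
Mind the look-alikes: they are no part of the job. What is shaped like the white_jar but purple or yellow is not meant.

How it is judged:
On the way, in this order (a step that is already met when the one before it is completed fails the run):
1. the latch bar is lifted clear of the catch with the gate still shut (value of joint bottle_latch above 0.1 rad and value of joint bottle_gate below 0.1 rad), for 0.05 s.
2. the gate has been swung wide open (value of joint bottle_gate above 1.05 rad), for 0.2 s.
At the end, for the whole second after the job is handed in: The gate of the brown bottle's pen stands open by at least 60 degrees (1.05 rad) and at rest, its latch bar has dropped back to level (under 0.06 rad), the other pen's gate is still shut (under 0.1 rad), and the bottle and the jar stand upright (within 0.15 rad) within 20 mm of where they were (value of joint bottle_gate above 1.05 rad and value of joint bottle_latch below 0.06 rad and velocity of joint bottle_gate between -0.05 and 0.05 rad/s and value of joint jar_gate below 0.1 rad and distance of each of brown_bottle, white_jar from where it was at the start of the episode below 0.02 m and angle between each of brown_bottle, white_jar's own z axis and vertical below 0.15 rad); the robot touches nothing.
It fails at once if the gate of the white jar's pen is opened (value of joint jar_gate above 0.2 rad).
It fails at once if the brown bottle or the white jar is knocked over (angle between any of brown_bottle, white_jar's own z axis and vertical above 0.6 rad).
It also fails if it takes over 38 s, if anything falls off the work surface, if the arm or the gripper's body presses on something with over 40 N, if the wrist force passes 120 N, or if a joint passes its speed limit or range.

## Robot

A 6-joint arm with a two-finger parallel gripper is mounted at the origin on a cart in front of the work surface, level with it; the furniture and walls round the work are solid. World frame = base frame: x ahead of the robot, y to its left, z up, the work surface at z = 0. Lengths are in m, angles in rad, forces in N, time in s.
With the tool pointing down it reaches from about 0.4 to 0.825 m from the base axis. Payload 7 kg.
Tool frame: the origin (TCP) lies on the front face of the gripper's body, between the roots of the fingers; the fingertips stand 66 mm ahead of it and the grasp point (between the pads) lies 47 mm ahead of it; z points along the fingers, y is the line along which they close (so a half turn about z gives the same grasp; the last joint's range is limited). The gripper opens to 88 mm and grips with 3 to 60 N. Pads are 19 mm wide; open, the fingers measure 130 mm over their backs; the gripper's body (78 mm by 193 mm) begins 47 mm behind the grasp point.
Start: joints at [-0.875, 0.359, 0.012, 0, -1.224, -0.288], TCP at [0.268, -0.62, 0.292] pointing down, gripper open.
Joint ranges: [-3.07, 3.07], [-1.43, 2.12], [-1.02, 1.25], [-3.03, 1.67], [-3.05, -0], [-3.03, 3.03]. Speed limits (rad/s): [2.39, 2.39, 3.01, 3.14, 3.14, 3.14].

## Interface

Orientations are given as [roll, pitch, yaw] about the fixed x, y, z axes, in that order (R = Rz(yaw) Ry(pitch) Rx(roll)).
In Python, from station import arm gives the robot as it stands. The module is installed in compiled form; this text tells all that it offers.
- The arm moves only by the tool move_arm, never from a script. Its argument "increments" is a list of rows, each an object of numbers: "jaw": the gripper command: -1 is shut, 1 is fully open, values between are in proportion; "dx", "dy", "dz": the shift along the tool's x, y, z in m; "twist": the turn about the tool's z in rad. A call has 1 to 12 rows; each row shifts and turns the commanded pose from where the row before left it, along the tool's axes as they then stand; what a row does not reach is not made up. A row lasts 1/12 s, in which the tool goes at most 41.7 mm and 7.16 degrees, less where a joint would pass 70% of its speed; a pose out of reach is approached as far as the arm can. A call is refused whole if a number of a shift passes 0.0417 or a number of a turn 0.125, either way. A call with a gripper value outside its range is refused whole. The fingers move at their own pace and stop on an object; "force" is the grip in N (left out, the last holds). Time passes only in rows, so rows that do not move let the fingers close. It gives the time, the measured TCP pose, the force, the opening and the grip force at its end, in the units of the state.
- arm.get_state(): the state, without advancing time (a new reading comes with each control period).
- arm.grab_frame(name): name is "scene" or "top" or "wrist"; returns the picture (420x560x3 uint8, blue, green, red); there is no depth.
- arm.camera_info(name): a dict with "K" (3x3 intrinsics, pixels), "extrinsics" (4x4, takes a point from camera to world coordinates). Camera axes: x right, y down, z forward; pixel columns grow to the right and rows downward; lengths in m; the calibration is good to about 2 mm. A picture is of the moment at which its call begins: read the wrist's pose just before it. camera_info takes no time and is no camera call; for the wrist camera it gives the pose at the moment of the call.
- arm.job_done(): hands the job in; it is judged then, once.
Trained networks look in the newest picture that a camera, given by its name, has taken for a name from the list of things; names that differ only in an ending like _2 or _b are one class to them, and where a whole thing is asked for, a point or a joint stands for the part that bears it (a point fixed in the world has none). Each returns a list of dicts, best first, with "score" (0 to 1); they miss things now and then, are a little off and sometimes report something else, mostly with a low value. They report only what shows in the picture. A call takes as long as a camera call. They do not tell look-alikes from the thing itself.
- arm.find_in(camera, name): "position" ([x, y, z] in m, in world coordinates, good to about 4 mm: the middle of the surface that is visible of it).
- arm.silhouettes(camera, name): "pixels" (420x560 bool, what is visible of it).
- arm.pinpoint(camera, name): "position" ([x, y, z] in m, in world coordinates, good to about 4 mm: a listed point, or the origin of a listed thing).
The state is a dict: "t": time; "q": joint angles; "qd": joint speeds; "joint_efforts": joint torques, N m; "eef_pos": TCP position; "ee_rot": TCP orientation; "force": force on the tool from outside, world axes, zero at the start; "moment": the same for the moment, N m; "width": finger opening in m; "gripper_force": force on a finger pad.
Only numpy, scipy, OpenCV 4.12 (cv2) and the standard library are available. Lean on these libraries where they do the work, as an engineer would, in place of code of your own. Each camera call takes 0.05 s, during which the arm holds its last target. There are 200 camera calls.

## Working session

There is one attempt and no reset: what is moved stays moved. The work goes in short steps, Python scripts to look and compute and a tool call to move; the robot and the scene stay as the last step left them, time stands still between calls to the robot, and variables do not carry over. Pictures are saved under pics/ and viewed, at most 10 in all, crops included, and the job is handed in when it is done.

Besides the shell and the picture viewer there is one more tool, called after "Call:" as name(argument=value, ...), one argument or row to a line, values as JSON. move_arm: Moves the arm, as the interface text tells. Its arguments: {"type":"object","properties":{"increments":{"type":"array"},"force":{"type":"number"}},"required":["increments"]}

```bash
mkdir -p pics
python3 - <<'E'
from station import arm
import cv2, numpy as np
np.set_printoptions(precision=4,suppress=True)
for c in ("scene","top"):
    cv2.imwrite(f"pics/{c}0.png",arm.grab_frame(c))
    for n in ("bottle_lever","brown_bottle","white_jar"):
        print(c,n,[(np.array(d["position"]).round(4).tolist(),round(d["score"],2)) for d in arm.pinpoint(c,n)])
    i=arm.camera_info(c); print(i["K"],i["extrinsics"])
s=arm.get_state(); print(s["t"],s["eef_pos"],s["ee_rot"],s["width"])
E
```

```text
scene bottle_lever [([0.5451, 0.1391, 0.1159], 0.65)]
scene brown_bottle [([0.6439, 0.1948, 0.0105], 0.73)]
scene white_jar [([0.44, -0.1373, 0.0002], 0.85), ([0.5788, -0.0162, -0.0003], 0.71), ([0.4478, -0.2363, -0.002], 0.64), ([0.6572, -0.2018, 0.0106], 0.62), ([0.4528, -0.0276, 0.0025], 0.58)]
[[419.4864   0.     284.5886]
 [  0.     419.4864 211.1711]
 [  0.       0.       1.    ]] [[-0.8788 -0.3609  0.3122  0.3   ]
 [-0.4771  0.6778 -0.5595  0.4583]
 [-0.0096 -0.6406 -0.7678  0.7514]
 [ 0.      0.      0.      1.    ]]
top bottle_lever [([0.5411, 0.1422, 0.1177], 0.85)]
top brown_bottle [([0.6437, 0.1973, 0.0085], 0.7)]
top white_jar [([0.6567, -0.2008, 0.0122], 0.92), ([0.4405, -0.1345, -0.0035], 0.89), ([0.4498, -0.0296, 0.0006], 0.8), ([0.4468, -0.2404, 0.0008], 0.7), ([0.5873, -0.0166, -0.0063], 0.63)]
[[398.0622   0.     277.212 ]
 [  0.     398.0622 208.4916]
 [  0.       0.       1.    ]] [[-0.0032 -0.9939  0.1098  0.4583]
 [-0.9998  0.0011 -0.0189  0.0122]
 [ 0.0187 -0.1099 -0.9938  0.9342]
 [ 0.      0.      0.      1.    ]]
0.4 [ 0.2677 -0.6196  0.292 ] [ 3.1414 -0.     -2.7338] 0.08731377210507899
```

View pics/scene0.png

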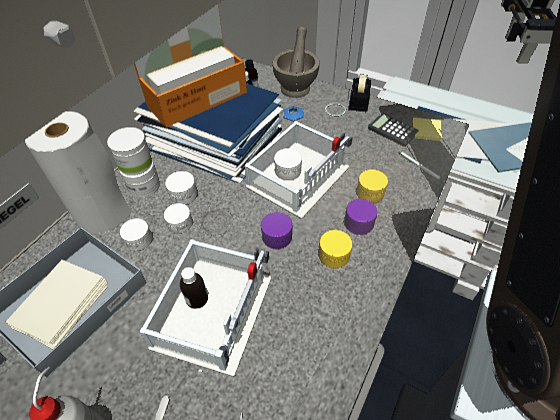

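View pics/top0.png

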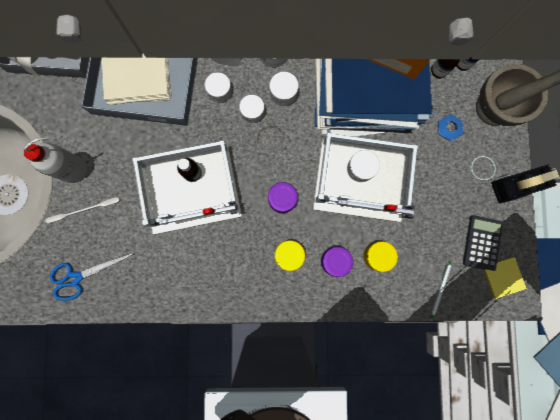

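The scene view shows the brown bottle (193,290) in the near pen, whose red lever is at (252,270). The white jar (288,163) is in the far pen, lever at (337,143). In the top view the bottle pen's lever is at (208,211) and the jar pen's at (391,208). The purple and yellow jars are decoys. The pen around the bottle, on the robot's left, is the one meant. I'll confirm it in an enlarged crop and measure its yaw.

```bash
cat > h.py <<'E'
from station import arm
import cv2, numpy as np
np.set_printoptions(precision=4,suppress=True)
def proj(c,P):
    i=arm.camera_info(c); K=np.array(i["K"]);T=np.linalg.inv(np.array(i["extrinsics"]))
    p=K@(T[:3,:3]@np.array(P,float).T+T[:3,3:]); return (p[:2]/p[2]).T
def ray(c,uv,z):
    i=arm.camera_info(c);K=np.array(i["K"]);E=np.array(i["extrinsics"])
    d=E[:3,:3]@np.linalg.inv(K)@[uv[0],uv[1],1]; o=E[:3,3]; return o+d*(z-o[2])/d[2]
def world(L,th,p):
    c,s=np.cos(th),np.sin(th); return np.array(L)+np.array(p)@np.array([[c,s,0],[-s,c,0],[0,0,1]])
E
python3 - <<'E'
from h import *
L=[.543,.1407,.1168]
im=cv2.imread("pics/top0.png"); x0,y0,f=120,130,6
cr=cv2.resize(im[y0:y0+100,x0:x0+130],None,fx=f,fy=f,interpolation=cv2.INTER_CUBIC)
pts=[[0,0,0],[0,95,-20],[0,-55,-20],[10,130,-50]]
for th,col in ((.1,(0,255,0)),(.16,(255,0,255))):
    for u in proj("top",world(L,th,np.array(pts)/1000)): cv2.circle(cr,tuple(int(v) for v in (u+.5-[x0,y0])*f),3,col,-1)
cv2.imwrite("pics/crop1.png",cr)
E
```

```text
(no output)
```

View pics/crop1.png

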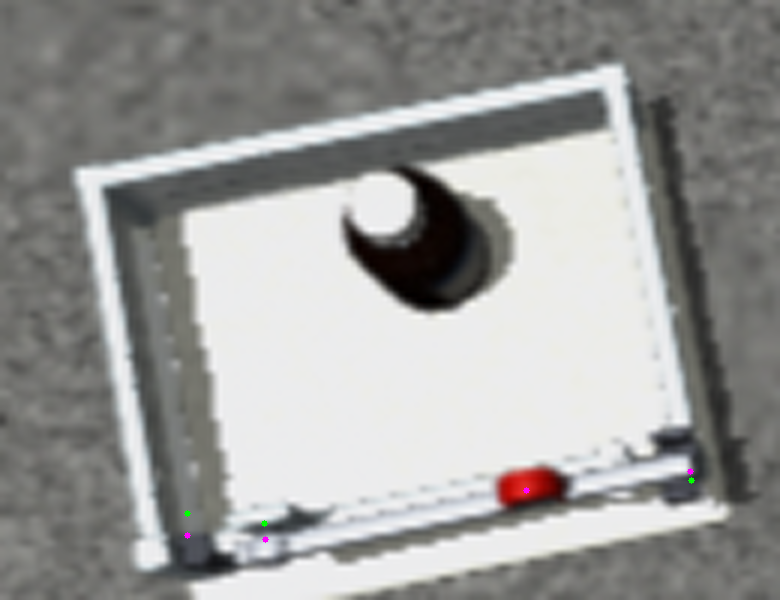

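The crop confirms it: the brown bottle (white cap at (385,205) in the crop) stands in this pen, and its red lever is at (530,486). The bar runs from about (250,545) to (690,465), so the pen yaw is about 0.185. I'll turn the tool to match first, then travel.

Call:
move_arm(
  increments=[
    {"twist": -0.112,"jaw": 0},
    {"twist": -0.112,"jaw": 0},
    {"twist": -0.112,"jaw": 0},
    {"twist": -0.112,"jaw": 0},
    {"twist": -0.112,"jaw": 0},
    {"twist": -0.112,"jaw": 0},
    {"twist": -0.112,"jaw": 0},
    {"twist": -0.112,"jaw": 0},
    {"twist": -0.112,"jaw": 0},
    {"twist": -0.112,"jaw": 0},
    {"twist": -0.112,"jaw": 0},
    {"twist": -0.112,"jaw": 0},
  ],
  force=20,
)

```text
$.increments[0]: bad value
```

```bash
cat >> h.py <<'E'
from scipy.spatial.transform import Rotation as Ro
def togo(target,yaw):
    s=arm.get_state(); R=Ro.from_euler("xyz",s["ee_rot"]).as_matrix()
    print("t",s["t"],"pos",s["eef_pos"],"rot",s["ee_rot"],"w",s["width"],"F",s["force"])
    print("to go (tool)",R.T@(np.array(target)-s["eef_pos"]),"twist",-(yaw-s["ee_rot"][2]))
E
python3 - <<'E'
from h import *
o,f=np.array([120,130]),6
g=lambda u,v,z: ray("top",np.array([u,v])/f+o-.4,z)
for a,b,z in (((85,176),(620,72),.074),((250,545),(690,465),.097)):
    d=g(*a,z)-g(*b,z); print(d, np.arctan2(-d[0],d[1]))
# triangulate red lever
def red(c):
    im=cv2.imread(f"pics/{c}0.png").astype(int); m=(im[...,2]>110)&(im[...,1]<70)&(im[...,0]<70)
    n,l,st,ce=cv2.connectedComponentsWithStats(m.astype(np.uint8)); u=proj(c,[[.543,.1407,.1168]])[0]
    i=1+np.argmin(np.linalg.norm(ce[1:]-u,axis=1)); print(c,u,ce[i],st[i]); return ce[i]
P=[]
for c in("top","scene"):
    i=arm.camera_info(c);T=np.linalg.inv(np.array(i["extrinsics"]));P.append(np.array(i["K"])@T[:3])
X=cv2.triangulatePoints(P[0],P[1],red("top"),red("scene")); print((X[:3]/X[3]).T)
togo([.543,.1407,.28],.185-np.pi/2)
E
```

```text
[-0.0393  0.1943  0.    ] 0.19964632551154504
[-0.028   0.1533  0.    ] 0.18056953107965232
top [207.2421 211.28  ] [207.0263 210.3947] [203 208   9   6  38]
scene [252.9429 269.7978] [250.8226 268.2581] [248 262   7  15  62]
[[0.5456 0.1411 0.1202]]
t 0.4 pos [ 0.2677 -0.6196  0.292 ] rot [ 3.1414 -0.     -2.7338] w 0.08731377210507899 F [ 0.2346 -0.4222 -0.5024]
to go (tool) [-0.5543  0.5888  0.0121] twist -1.3479901732527124
```

Rows probably need every key filled in, so I'll give them all.

Call:
move_arm(
  increments=[
    {"dx": 0,"dy": 0,"dz": 0,"twist": -0.112,"jaw": 0},
    {"dx": 0,"dy": 0,"dz": 0,"twist": -0.112,"jaw": 0},
    {"dx": 0,"dy": 0,"dz": 0,"twist": -0.112,"jaw": 0},
    {"dx": 0,"dy": 0,"dz": 0,"twist": -0.112,"jaw": 0},
    {"dx": 0,"dy": 0,"dz": 0,"twist": -0.112,"jaw": 0},
    {"dx": 0,"dy": 0,"dz": 0,"twist": -0.112,"jaw": 0},
    {"dx": 0,"dy": 0,"dz": 0,"twist": -0.112,"jaw": 0},
    {"dx": 0,"dy": 0,"dz": 0,"twist": -0.112,"jaw": 0},
    {"dx": 0,"dy": 0,"dz": 0,"twist": -0.112,"jaw": 0},
    {"dx": 0,"dy": 0,"dz": 0,"twist": -0.112,"jaw": 0},
    {"dx": 0,"dy": 0,"dz": 0,"twist": -0.112,"jaw": 0},
    {"dx": 0,"dy": 0,"dz": 0,"twist": -0.112,"jaw": 0},
  ],
  force=20,
)

```text
t: 1.4
eef_pos: [0.2677, -0.6196, 0.2922]
ee_rot: [-3.142, 0.0, -1.384]
force: [-0.9, -0.1, 0.2]
width: 0.0438
gripper_force: 0.0
```

Run:
```python
from h import *
togo([.543,.1407,.28],.19-np.pi/2)
```

```text
t 1.4 pos [ 0.2677 -0.6196  0.2922] rot [-3.1416  0.     -1.3842] w 0.04380661351193882 F [-0.8635 -0.1372  0.2166]
to go (tool) [-0.6961 -0.4116  0.0122] twist -0.0034505351459674927
```

Call:
move_arm(
  increments=[
    {"dx": -0.029,"dy": -0.017,"dz": 0,"twist": 0,"jaw": 0},
    {"dx": -0.029,"dy": -0.017,"dz": 0,"twist": 0,"jaw": 0},
    {"dx": -0.029,"dy": -0.017,"dz": 0,"twist": 0,"jaw": 0},
    {"dx": -0.029,"dy": -0.017,"dz": 0,"twist": 0,"jaw": 0},
    {"dx": -0.029,"dy": -0.017,"dz": 0,"twist": 0,"jaw": 0},
    {"dx": -0.029,"dy": -0.017,"dz": 0,"twist": 0,"jaw": 0},
    {"dx": -0.029,"dy": -0.017,"dz": 0,"twist": 0,"jaw": 0},
    {"dx": -0.029,"dy": -0.017,"dz": 0,"twist": 0,"jaw": 0},
    {"dx": -0.029,"dy": -0.017,"dz": 0,"twist": 0,"jaw": 0},
    {"dx": -0.029,"dy": -0.017,"dz": 0,"twist": 0,"jaw": 0},
    {"dx": -0.029,"dy": -0.017,"dz": 0,"twist": 0,"jaw": 0},
    {"dx": -0.029,"dy": -0.017,"dz": 0,"twist": 0,"jaw": 0},
  ],
)

```text
t: 2.4
eef_pos: [0.4059, -0.2391, 0.2925]
ee_rot: [-3.141, -0.0, -1.39]
force: [1.1, -0.2, -0.1]
width: 0.0437
gripper_force: 0.0
```

Call:
move_arm(
  increments=[
    {"dx": -0.029,"dy": -0.017,"dz": 0,"twist": 0,"jaw": 0},
    {"dx": -0.029,"dy": -0.017,"dz": 0,"twist": 0,"jaw": 0},
    {"dx": -0.029,"dy": -0.017,"dz": 0,"twist": 0,"jaw": 0},
    {"dx": -0.029,"dy": -0.017,"dz": 0,"twist": 0,"jaw": 0},
    {"dx": -0.029,"dy": -0.017,"dz": 0,"twist": 0,"jaw": 0},
    {"dx": -0.029,"dy": -0.017,"dz": 0,"twist": 0,"jaw": 0},
    {"dx": -0.029,"dy": -0.017,"dz": 0,"twist": 0,"jaw": 0},
    {"dx": -0.029,"dy": -0.017,"dz": 0,"twist": 0,"jaw": 0},
    {"dx": -0.029,"dy": -0.017,"dz": 0,"twist": 0,"jaw": 0},
    {"dx": -0.029,"dy": -0.017,"dz": 0,"twist": 0,"jaw": 0},
    {"dx": -0.029,"dy": -0.017,"dz": 0,"twist": 0,"jaw": 0},
    {"dx": 0,"dy": 0,"dz": 0,"twist": 0,"jaw": 0},
  ],
)

```text
t: 3.4
eef_pos: [0.5341, 0.1112, 0.2919]
ee_rot: [-3.141, 0.0, -1.387]
force: [0.0, -0.7, 0.1]
width: 0.0439
gripper_force: 0.0
```

Run:
```python
from h import *
im=arm.grab_frame("wrist"); print(arm.camera_info("wrist")["K"],arm.camera_info("wrist")["extrinsics"])
cv2.imwrite("pics/w1.png",im)
for d in arm.pinpoint("wrist","bottle_lever"): print(d["position"],d["score"],proj("wrist",[d["position"]]))
print(proj("wrist",[[.543,.1407,.1168]]))
togo([.543,.1407,.165],.19-np.pi/2)
```

```text
[[296.1322   0.     277.9636]
 [  0.     296.1322 208.37  ]
 [  0.       0.       1.    ]] [[-0.9831 -0.1747 -0.0546  0.547 ]
 [-0.183   0.936   0.3008  0.028 ]
 [-0.0014  0.3057 -0.9521  0.3842]
 [ 0.      0.      0.      1.    ]]
[0.5426, 0.1399, 0.1167] 0.55 [[260.7934 233.9269]]
[[260.2485 234.6434]]
t 3.5 pos [0.5323 0.108  0.2918] rot [ 3.1408 -0.0002 -1.3879] w 0.043638669572792145 F [-0.5201  0.4327  0.1019]
to go (tool) [-0.0302 -0.0165  0.1267] twist -0.007056289792025883
```

View pics/w1.png

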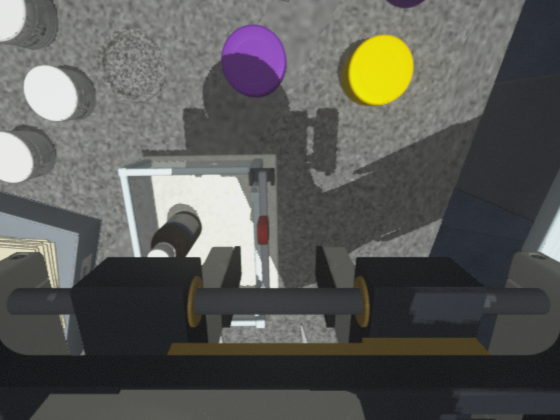

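The wrist view shows the red lever at (262,229), within about 2 px of the projected estimate (260,235). The bar is parallel to the tool x axis, and the bottle (175,240) is clear of the fingers. I'll centre over the lever and go down.

Call:
move_arm(
  increments=[
    {"dx": -0.015,"dy": -0.008,"dz": 0,"twist": 0,"jaw": 0},
    {"dx": -0.015,"dy": -0.008,"dz": 0,"twist": 0,"jaw": 0},
    {"dx": 0,"dy": 0,"dz": 0.02,"twist": 0,"jaw": 0},
    {"dx": 0,"dy": 0,"dz": 0.02,"twist": 0,"jaw": 0},
    {"dx": 0,"dy": 0,"dz": 0.02,"twist": 0,"jaw": 0},
    {"dx": 0,"dy": 0,"dz": 0,"twist": 0,"jaw": 0},
    {"dx": 0,"dy": 0,"dz": 0,"twist": 0,"jaw": 0},
  ],
)

```text
t: 4.08
eef_pos: [0.5424, 0.1391, 0.2318]
ee_rot: [3.14, -0.001, -1.39]
force: [-0.3, 0.5, 1.5]
width: 0.0437
gripper_force: 0.0
```

Run:
```python
from h import *
im=arm.grab_frame("wrist"); cv2.imwrite("pics/w2.png",im)
for d in arm.pinpoint("wrist","bottle_lever"): print(d["position"],d["score"],proj("wrist",[d["position"]]))
print(proj("wrist",[[.5425,.1405,.117]]))
togo([.5425,.1405,.167],.19-np.pi/2)
```

```text
[0.5442, 0.1375, 0.1157] 0.86 [[276.5094 224.5866]]
[[277.9941 229.2194]]
t 4.1833 pos [0.5433 0.1395 0.2335] rot [-3.1398  0.0002 -1.3898] w 0.04406323141485531 F [-0.216   0.0714  0.5257]
to go (tool) [-0.0011  0.0008  0.0665] twist -0.008982084457430428
```

View pics/w2.png

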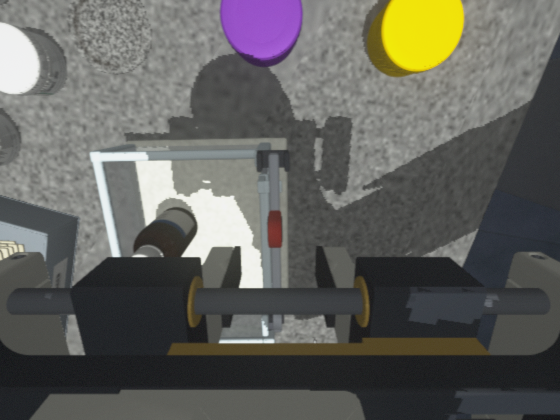

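The lever is at (275,229), midway between the fingers and 2–3 px (2 mm) off the prediction. I'll go down, then close.

Call:
move_arm(
  increments=[
    {"dx": -0.001,"dy": -0.001,"dz": 0.016,"twist": -0.003,"jaw": 0},
    {"dx": 0,"dy": 0,"dz": 0.017,"twist": 0,"jaw": 0},
    {"dx": 0,"dy": 0,"dz": 0.017,"twist": 0,"jaw": 0},
    {"dx": 0,"dy": 0,"dz": 0.016,"twist": 0,"jaw": 0},
    {"dx": 0,"dy": 0,"dz": 0,"twist": 0,"jaw": 0},
    {"dx": 0,"dy": 0,"dz": 0,"twist": 0,"jaw": -1},
    {"dx": 0,"dy": 0,"dz": 0,"twist": 0,"jaw": -1},
    {"dx": 0,"dy": 0,"dz": 0,"twist": 0,"jaw": -1},
    {"dx": 0,"dy": 0,"dz": 0,"twist": 0,"jaw": -1},
    {"dx": 0,"dy": 0,"dz": 0,"twist": 0,"jaw": -1},
    {"dx": 0,"dy": 0,"dz": 0,"twist": 0,"jaw": -1},
    {"dx": 0,"dy": 0,"dz": 0,"twist": 0,"jaw": -1},
  ],
  force=20,
)

```text
t: 5.18
eef_pos: [0.5435, 0.1405, 0.1667]
ee_rot: [-3.141, 0.0, -1.386]
force: [-1.3, 0.2, 2.7]
width: 0.0097
gripper_force: 20.0
```

Gripped at 9.7 mm, which matches the 10 mm paddle. I'll lift along the latch arc.

Call:
move_arm(
  increments=[
    {"dx": -0.001,"dy": 0,"dz": -0.004,"twist": 0,"jaw": -1},
    {"dx": -0.001,"dy": 0,"dz": -0.004,"twist": 0,"jaw": -1},
    {"dx": -0.001,"dy": 0,"dz": -0.004,"twist": 0,"jaw": -1},
    {"dx": -0.0015,"dy": 0,"dz": -0.004,"twist": 0,"jaw": -1},
    {"dx": -0.0015,"dy": 0,"dz": -0.004,"twist": 0,"jaw": -1},
    {"dx": -0.002,"dy": 0,"dz": -0.004,"twist": 0,"jaw": -1},
    {"dx": 0,"dy": 0,"dz": 0,"twist": 0,"jaw": -1},
    {"dx": 0,"dy": 0,"dz": 0,"twist": 0,"jaw": -1},
  ],
)

```text
t: 5.85
eef_pos: [0.542, 0.1485, 0.1907]
ee_rot: [-3.141, 0.0, -1.386]
force: [-3.3, -0.5, 1.1]
width: 0.0099
gripper_force: 20.0
```

Run:
```python
from h import *
togo([.5435,.1405,.19],.19-np.pi/2); s=arm.get_state(); print(s["force"],s["gripper_force"],s["width"])
cv2.imwrite("pics/s2.png",cv2.resize(arm.grab_frame("scene")[200:380,130:330],None,fx=3,fy=3,interpolation=cv2.INTER_CUBIC))
# swing rows: rel hinge in lever frame
r=np.array([-10,-122.]); a=.1
# in tool frame at start of row: tool x = -y_gate, tool y = x_gate*(-1)?
psi=.185-np.pi/2; print("tool x in pen frame",np.cos(-np.pi/2),np.sin(-np.pi/2),"tool y",np.sin(-np.pi/2),-np.cos(-np.pi/2))
R=np.array([[np.cos(a),np.sin(a)],[-np.sin(a),np.cos(a)]]); d=R@r-r; print("pen shift",d,"tool dx",-d[1],"dy",-d[0])
```

```text
t 5.85 pos [0.542  0.1485 0.1907] rot [-3.1409  0.0002 -1.3864] w 0.00985280922011744 F [-3.2662 -0.4514  1.0874]
to go (tool) [0.0081 0.     0.0007] twist -0.005581287506009058
[-3.2662 -0.4514  1.0874] 20.00010274350643 0.00985280922011744
tool x in pen frame 6.123233995736766e-17 -1.0 tool y -1.0 -6.123233995736766e-17
pen shift [-12.1297   1.6078] tool dx -1.6078260025491318 dy 12.129718483693292
```

View pics/s2.png

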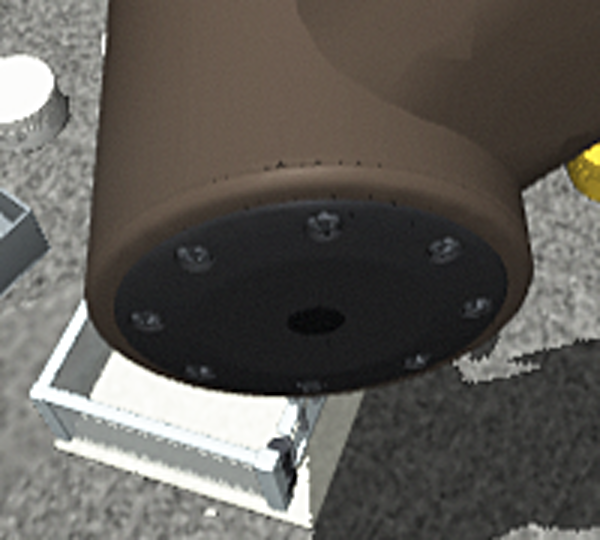

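The arm hides the latch in this view; only the pen's left corner shows at (290,460). The grip is still 9.9 mm and the force is small, so the lever came up. I'll start the swing.

Call:
move_arm(
  increments=[
    {"dx": -0.0008,"dy": 0.006,"dz": 0,"twist": 0.05,"jaw": -1},
    {"dx": -0.0008,"dy": 0.006,"dz": 0,"twist": 0.05,"jaw": -1},
    {"dx": -0.0008,"dy": 0.006,"dz": 0,"twist": 0.05,"jaw": -1},
    {"dx": -0.0008,"dy": 0.006,"dz": 0,"twist": 0.05,"jaw": -1},
  ],
)

```text
t: 6.23
eef_pos: [0.5177, 0.1484, 0.1906]
ee_rot: [-3.141, -0.001, -1.589]
force: [-1.8, -2.2, 2.5]
width: 0.0098
gripper_force: 20.0
```

Forces stay low and the gate is following, so I'll continue.

Call:
move_arm(
  increments=[
    {"dx": -0.0012,"dy": 0.0097,"dz": 0,"twist": 0.08,"jaw": -1},
    {"dx": -0.0012,"dy": 0.0097,"dz": 0,"twist": 0.08,"jaw": -1},
    {"dx": -0.0012,"dy": 0.0097,"dz": 0,"twist": 0.08,"jaw": -1},
    {"dx": -0.0012,"dy": 0.0097,"dz": 0,"twist": 0.08,"jaw": -1},
    {"dx": -0.0012,"dy": 0.0097,"dz": 0,"twist": 0.08,"jaw": -1},
    {"dx": -0.0012,"dy": 0.0097,"dz": 0,"twist": 0.08,"jaw": -1},
    {"dx": 0,"dy": 0,"dz": 0,"twist": 0,"jaw": -1},
  ],
)

```text
t: 6.82
eef_pos: [0.4619, 0.1679, 0.1907]
ee_rot: [-3.141, -0.0, -2.071]
force: [-2.5, -3.7, 3.7]
width: 0.0099
gripper_force: 20.0
```

Run:
```python
from h import *
s=arm.get_state(); h=world([.5445,.1405,.117],.185,[.010,.130,0]); v=np.array(s["eef_pos"])-h
print(s["t"],s["eef_pos"],s["ee_rot"],s["force"],s["moment"],s["width"]); print(h,np.hypot(*v[:2]),"gate angle",np.arctan2(-122,-10)+.185-np.arctan2(v[1],v[0]))
```

```text
6.8167 [0.4619 0.1679 0.1907] [-3.1414 -0.0004 -2.0714] [-2.5009 -3.6844  3.6523] [-1.0745  1.1423  0.0213] 0.009854290968312992
[0.5304 0.2701 0.117 ] 0.12306657767866414 gate angle 0.6938376058260918
```

Call:
move_arm(
  increments=[
    {"dx": -0.0012,"dy": 0.0097,"dz": 0,"twist": 0.08,"jaw": -1},
    {"dx": -0.0012,"dy": 0.0097,"dz": 0,"twist": 0.08,"jaw": -1},
    {"dx": -0.0012,"dy": 0.0097,"dz": 0,"twist": 0.08,"jaw": -1},
    {"dx": -0.0012,"dy": 0.0097,"dz": 0,"twist": 0.08,"jaw": -1},
    {"dx": -0.0012,"dy": 0.0097,"dz": 0,"twist": 0.08,"jaw": -1},
    {"dx": -0.0012,"dy": 0.0097,"dz": 0,"twist": 0.08,"jaw": -1},
    {"dx": -0.0012,"dy": 0.0097,"dz": 0,"twist": 0.08,"jaw": -1},
    {"dx": -0.0012,"dy": 0.0097,"dz": 0,"twist": 0.08,"jaw": -1},
    {"dx": -0.0008,"dy": 0.006,"dz": 0,"twist": 0.05,"jaw": -1},
    {"dx": 0,"dy": 0,"dz": 0,"twist": 0,"jaw": -1},
    {"dx": 0,"dy": 0,"dz": 0,"twist": 0,"jaw": -1},
    {"dx": 0,"dy": 0,"dz": 0,"twist": 0,"jaw": -1},
  ],
)

```text
t: 7.82
eef_pos: [0.4126, 0.2334, 0.1904]
ee_rot: [-3.141, -0.002, -2.757]
force: [-7.9, -2.7, 6.9]
width: 0.0099
gripper_force: 20.0
```

Run:
```python
from h import *
s=arm.get_state(); h=world([.5445,.1405,.117],.185,[.010,.130,0]); v=np.array(s["eef_pos"])-h
print(s["t"],s["eef_pos"],s["ee_rot"],s["force"],s["width"]); print(np.hypot(*v[:2]),"gate angle",np.arctan2(-122,-10)+.185-np.arctan2(v[1],v[0]))
cv2.imwrite("pics/t3.png",arm.grab_frame("top")[100:300,80:360].repeat(2,0).repeat(2,1))
```

```text
7.8167 [0.4126 0.2334 0.1904] [-3.141  -0.0016 -2.7567] [-7.9032 -2.686   6.9157] 0.009879497775725237
0.12336826759821491 gate angle 1.3719038984541538
```

View pics/t3.png

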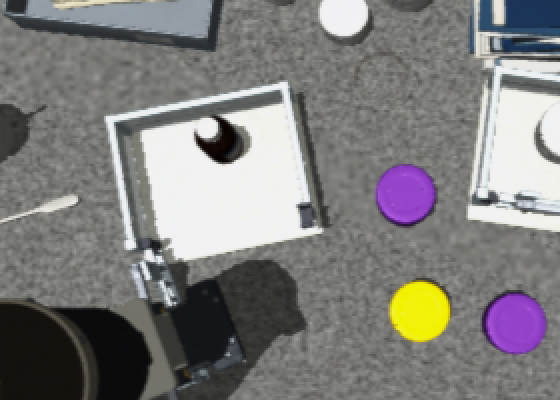

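The top view shows the pen front clear and the gate swung out from its left post (145,250). The bottle (217,138) has not moved. I'll lower the lever along the arc, release, then back straight up.

Call:
move_arm(
  increments=[
    {"dx": 0.0015,"dy": 0,"dz": 0.0045,"twist": 0,"jaw": -1},
    {"dx": 0.0015,"dy": 0,"dz": 0.0045,"twist": 0,"jaw": -1},
    {"dx": 0.0015,"dy": 0,"dz": 0.0045,"twist": 0,"jaw": -1},
    {"dx": 0.001,"dy": 0,"dz": 0.0045,"twist": 0,"jaw": -1},
    {"dx": 0,"dy": 0,"dz": 0,"twist": 0,"jaw": -1},
    {"dx": 0,"dy": 0,"dz": 0,"twist": 0,"jaw": -0.5},
    {"dx": 0,"dy": 0,"dz": 0,"twist": 0,"jaw": -0.2},
    {"dx": 0,"dy": 0,"dz": 0,"twist": 0,"jaw": 0},
    {"dx": 0,"dy": 0,"dz": 0,"twist": 0,"jaw": 0},
    {"dx": 0,"dy": 0,"dz": 0,"twist": 0,"jaw": 0},
    {"dx": 0,"dy": 0,"dz": 0,"twist": 0,"jaw": 0},
    {"dx": 0,"dy": 0,"dz": 0,"twist": 0,"jaw": 0},
  ],
)

```text
t: 8.87
eef_pos: [0.4082, 0.2321, 0.1722]
ee_rot: [3.142, 0.0, -2.757]
force: [0.2, -0.3, 0.2]
width: 0.0432
gripper_force: 0.0
```

Call:
move_arm(
  increments=[
    {"dx": 0,"dy": 0,"dz": -0.01,"twist": 0,"jaw": 0},
    {"dx": 0,"dy": 0,"dz": -0.02,"twist": 0,"jaw": 0},
    {"dx": 0,"dy": 0,"dz": -0.03,"twist": 0,"jaw": 0},
    {"dx": 0,"dy": 0,"dz": -0.03,"twist": 0,"jaw": 0},
    {"dx": 0,"dy": 0,"dz": -0.03,"twist": 0,"jaw": 0},
    {"dx": 0.035,"dy": 0,"dz": 0,"twist": 0,"jaw": 0},
    {"dx": 0.035,"dy": 0,"dz": 0,"twist": 0,"jaw": 0},
    {"dx": 0.035,"dy": 0,"dz": 0,"twist": 0,"jaw": 0},
    {"dx": 0,"dy": 0,"dz": 0,"twist": 0,"jaw": 0},
    {"dx": 0,"dy": 0,"dz": 0,"twist": 0,"jaw": 0},
  ],
)

```text
t: 9.7
eef_pos: [0.3099, 0.1922, 0.2929]
ee_rot: [3.139, 0.002, -2.755]
force: [0.3, 0.0, 0.2]
width: 0.0439
gripper_force: 0.0
```

Run:
```python
from h import *
t=arm.grab_frame("top"); s=arm.grab_frame("scene")
a=cv2.resize(t[120:300,100:300],None,fx=2,fy=2); b=cv2.resize(s[190:410,100:320],(360,360))
cv2.imwrite("pics/f4.png",np.hstack([a,b]))
for c in("top","scene"):
  for n in ("bottle_lever","brown_bottle","white_jar"): print(c,n,[(np.array(d["position"]).round(3).tolist(),round(d["score"],2)) for d in arm.pinpoint(c,n)][:5])
print(arm.get_state()["force"],arm.get_state()["t"])
```

```text
top bottle_lever [([0.404, 0.228, 0.117], 0.6)]
top brown_bottle [([0.647, 0.196, 0.01], 0.72)]
top white_jar [([0.586, -0.019, -0.004], 0.77), ([0.449, -0.033, 0.0], 0.75), ([0.656, -0.2, 0.011], 0.67), ([0.438, -0.133, -0.003], 0.66), ([0.448, -0.24, -0.001], 0.56)]
scene bottle_lever [([0.407, 0.229, 0.112], 0.88)]
scene brown_bottle [([0.644, 0.196, 0.01], 0.88)]
scene white_jar [([0.455, -0.03, -0.002], 0.86), ([0.441, -0.134, 0.001], 0.78), ([0.582, -0.014, 0.004], 0.63), ([0.452, -0.233, -0.007], 0.61), ([0.656, -0.2, 0.01], 0.59)]
[ 0.1086  0.0585 -0.068 ] 10.1
```

View pics/f4.png

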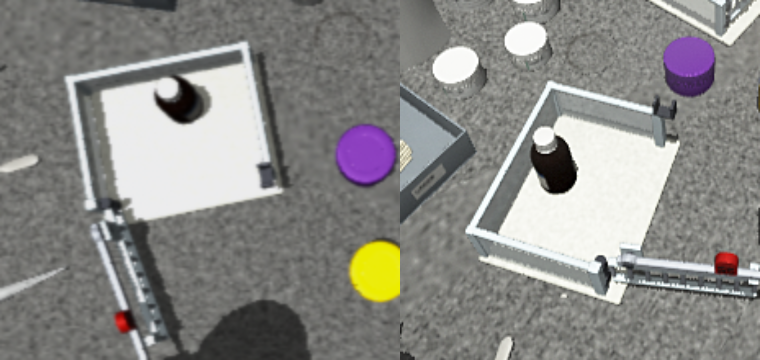

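The gate stands open about 1.35 rad, with the lever at (123,321) in the left half. The bar lies level along the rail, with the lever height back at about 0.115. The bottle and jar are where they were, and the arm touches nothing.

```bash
python3 -c "
from station import arm
print(arm.job_done())"
```

```text
the job is handed in; nothing more can be done
None
```

The job is handed in, with no verdict returned: the brown bottle's gate stands open about 1.35 rad with its bar dropped level, the jar's pen was left alone, and both bottle and jar are where they were.

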